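# Put the pepper mill and spice jar away in the leaning caddy

## Robot

A 6-joint arm with a two-finger parallel gripper is mounted at the origin on a cart in front of the work surface, level with it; the furniture and walls round the work are solid. World frame = base frame: x ahead of the robot, y to its left, z up, the work surface at z = 0. Lengths are in m, angles in rad, forces in N, time in s.
With the tool pointing down it reaches from about 0.325 to 0.9 m from the base axis. Payload 3.5 kg.
Tool frame: the origin (TCP) lies between the finger pads; the fingertips stand 25 mm ahead of it and the grasp point (between the pads) lies 6 mm ahead of it; z points along the fingers, y is the line along which they close (so a half turn about z gives the same grasp; the last joint's range is limited). The gripper opens to 85 mm and grips with 20 to 120 N. Pads are 22 mm wide; open, the fingers measure 114 mm over their backs; the gripper's body (76 mm by 85 mm) begins 54 mm behind the grasp point. The pads swing forward as they close: fully open they stand 13 mm farther back than shut.
Start: joints at [1.065, 0.276, -0.026, 1.268, 0, 1.467], TCP at [0.245, 0.575, 0.256] pointing down, gripper open.
Joint ranges: [-3.12, 3.12], [-0.85, 1.88], [-1.08, 1.24], [-1.95, 2.15], [-1.57, 1.53], [-3.14, 3.14]. Speed limits (rad/s): [2.57, 2.57, 3.14, 3.14, 3.14, 3.14].

## Interface

Orientations are given as a 3x3 rotation matrix whose columns are the frame's x, y, z axes.
In Python, from rig import bot, eyes, finder gives the robot as it stands. The module is installed in compiled form; this text tells all that it offers. Calls block until the motion is done:
- bot.goto(position, orientation): joint-space move of the TCP to a pose.
- bot.move_l(position, ori=None, speed=0.15, force_limit=None): straight line of the TCP; ori=None keeps the orientation; speed is the mean speed in m/s. With force_limit (N) it stops when the force on the tool has changed by that much, and returns True; else False.
- bot.move_joints(angles): joint-space move.
- bot.command_gripper(opening, effort=None): opening from 0.0 (shut) to 1.0 (fully open); effort is the grip in N (None keeps the last); returns when the fingers have stopped.
- bot.sleep(seconds).
- bot.solve_ik(position, orientation): joint angles nearest the present ones, or None.
- bot.get_obs(): the state.
- eyes.camera(name): name is "side" or "top" or "wrist"; returns the picture (400x640x3 uint8, blue, green, red); there is no depth.
- eyes.get_calibration(name): a dict with "K" (3x3 intrinsics, pixels), "T" (4x4, takes a point from camera to world coordinates). Camera axes: x right, y up, looking along -z (the intrinsics and any distortion apply to the point x, -y, -z); pixel columns grow to the right and rows downward; lengths in m; the calibration is good to about 2 mm. A picture is of the moment at which its call begins: read the wrist's pose just before it. get_calibration takes no time and is no camera call; for the wrist camera it gives the pose at the moment of the call.
A pose or a line that the arm cannot do raises bot.IKError and nothing moves.
- bot.finish_job(): hands the job in; it is judged then, once.
Trained networks look in the newest picture that a camera, given by its name, has taken for a name from the list of things; names that differ only in an ending like _2 or _b are one class to them, and where a whole thing is asked for, a point or a joint stands for the part that bears it (a point fixed in the world has none). Each returns a list of dicts, best first, with "score" (0 to 1); they miss things now and then, are a little off and sometimes report something else, mostly with a low value. They report only what shows in the picture. A call takes as long as a camera call. They do not tell look-alikes from the thing itself.
- finder.recognise(camera, label): "at" ([x, y, z] in m, in world coordinates, good to about 4 mm: the middle of the surface that is visible of it).
- finder.trace(camera, label): "region" (400x640 bool, what is visible of it).
- finder.mark_of(camera, label): "at" ([x, y, z] in m, in world coordinates, good to about 4 mm: a listed point, or the origin of a listed thing).
The state is a dict: "time": time; "q": joint angles; "qd": joint speeds; "tau": joint torques, N m; "tcp_pos": TCP position; "orientation": TCP orientation; "ft_force": force on the tool from outside, world axes, zero at the start; "torque": the same for the moment, N m; "gripper_width": opening from 0.0 (shut) to 1.0 (fully open); "gripper_force": force on a finger pad.
Only numpy, scipy, OpenCV 4.12 (cv2) and the standard library are available. Lean on these libraries where they do the work, as an engineer would, in place of code of your own. Each camera call takes 0.05 s, during which the arm holds its last target. There are 200 camera calls.

## Task

Put the wooden pepper mill and the spice jar away in the two leaning green tins of the caddy, foot down: first the mill, in whichever tin turns out to be the deeper, then the jar in the other. The cork floors inside sit at unknown heights, so lower each thing along the slope of its tin until you feel it touch down and only then let go: do not drop either thing or press it down hard. Leave the bean tin, the mug and the onion where they are.

Things in the scene. Friction and masses are not known exactly. Their poses are not given: they have to be found in the camera images.
- wells: Fixed caddy: a pair of green square tins, steel rims, leaning 30 degrees with open mouths towards the robot. Origin: midway between the mouths, in the plane of the rims, 142 mm above the worktop. z: along the tins' axes out of the mouths (up and towards the robot, 30 degrees from vertical). y: horizontal, from right tin to left. x: away from the robot and 30 degrees up. Place and yaw vary.
- mouth_left (a point): Centre of the left tin's mouth (y = +50 mm in the frame of wells, same axes). Each tin is 70 mm square inside, walls 4 mm, 130 mm long. Inside is a hidden flat cork floor, square to the axis, sprung (sinks 1 mm per 2.5 N, 12 mm at most), at unknown depth: in one tin (which one varies) 94 to 106 mm below the mouth along the axis, in the other 56 to 68 mm.
- mouth_right (a point): Centre of the right tin's mouth (y = -50 mm in the frame of wells, same axes). The tin is like the left one; 22 mm of air between the two outsides. Mind the wall cabinets: their pelmet's front edge hangs 483 mm above the worktop at x = 0.62 m from the robot, all along y, and a wrist swung sideways at full reach hits it.
- mill: Wooden pepper mill standing upright, loose, 170 mm tall, about 0.18 kg. Origin: centre of its underside, z along its length to the top. Body up to 58 mm in diameter and 122 mm high; above it a round one-piece head 49 mm in diameter between 123 and 159 mm (does not turn; widest near 141 mm, a good grip), then a 12 mm metal knob up to 170 mm.
- jar: Clear glass spice jar with a paper label and black cap, standing upright, loose, 105 mm tall, 41 mm in diameter all the way up, about 0.11 kg. Origin: centre of its underside, z along its length to the cap. Held 95 mm above its foot, the fingers stay clear of the rim of the shallower tin.
- bean_tin: Bystander: red food tin 75 mm in diameter, 58 mm tall; origin: centre of its underside.
- mug: Bystander: patterned mug, 81 mm in diameter, 84 mm tall, 108 mm over the handle; origin: middle of its underside outline.
- onion: Bystander: brown onion, 79 mm wide, 85 mm tall; origin: middle of its underside.
Mind the look-alikes: they are no part of the job. Leave any orange or purple look-alike of the mill alone.

How it is judged:
By the outcome, as a careful person would: the job done as asked, in the order asked, and still so for the second after the job is handed in, with the robot touching nothing.
It also fails if it takes over 72 s, if anything falls off the work surface, if the arm or the gripper's body presses on something with over 40 N, if the wrist force passes 120 N, or if a joint passes its speed limit or range.

## Working session

There is one attempt and no reset: what is moved stays moved. The work goes in short steps, each a Python script; the robot and the scene stay as the last script left them, time stands still between calls to the robot, and variables do not carry over. Pictures are saved under pics/ and viewed, at most 10 in all, crops included, and the job is handed in when it is done.

```bash
mkdir -p pics
cat > look.py <<'E'
from rig import bot, eyes, finder
import numpy as np, cv2
np.set_printoptions(precision=4, suppress=True)
E
python3 - <<'E'
from look import *
ims=[]
for c in ("top","side"):
    im=eyes.camera(c); cv2.imwrite(f"pics/{c}0.png",im); ims.append(im)
    for l in ("mouth_left","mouth_right","wells","mill","jar","bean_tin","mug","onion"):
        print(c,l,[(np.round(d["at"],4).tolist(),round(d["score"],2)) for d in finder.mark_of(c,l)][:4])
    T=eyes.get_calibration(c); print(T["K"].tolist(),T["T"].round(4).tolist())
print(bot.get_obs()["time"])
E
```

```text
top mouth_left [([0.4908, 0.1741, 0.14], 0.72)]
top mouth_right [([0.5224, 0.0776, 0.1419], 0.76)]
top wells [([0.5027, 0.1226, 0.142], 0.79)]
top mill [([0.556, 0.4286, -0.0023], 0.76), ([0.5662, 0.3371, -0.001], 0.71), ([0.4577, 0.3688, 0.0003], 0.69)]
top jar [([0.4877, -0.106, 0.0015], 0.65)]
top bean_tin [([0.553, 0.5372, 0.0008], 0.7)]
top mug [([0.4977, -0.3359, -0.0003], 0.91)]
top onion [([0.6819, 0.4303, 0.0019], 0.74)]
[[475.68351005934295, 0.0, 320.23191599631497], [0.0, 475.68351005934295, 195.67351275374205], [0.0, 0.0, 1.0]] [[0.0088, 0.9866, -0.1632, 0.3649], [-0.9989, 0.001, -0.0476, 0.0195], [-0.0468, 0.1634, 0.9854, 1.4628], [0.0, 0.0, 0.0, 1.0]]
side mouth_left [([0.4894, 0.1734, 0.1401], 0.69)]
side mouth_right [([0.5183, 0.0779, 0.1402], 0.75)]
side wells [([0.5032, 0.1258, 0.1404], 0.5)]
side mill [([0.5568, 0.4288, 0.0008], 0.83), ([0.5611, 0.3342, 0.002], 0.76), ([0.4614, 0.3721, -0.0004], 0.61)]
side jar [([0.4875, -0.1094, -0.0005], 0.89)]
side bean_tin [([0.5555, 0.5409, 0.0005], 0.82), ([0.5047, 0.1282, 0.1428], 0.17)]
side mug [([0.4969, -0.3362, -0.0002], 0.56)]
side onion [([0.6834, 0.435, 0.0031], 0.78)]
[[512.0366656207879, 0.0, 316.73752161761047], [0.0, 512.0366656207879, 205.51248522294935], [0.0, 0.0, 1.0]] [[-0.8121, 0.3495, -0.4672, -0.2485], [-0.5834, -0.4966, 0.6426, 1.2057], [-0.0074, 0.7945, 0.6072, 1.1607], [0.0, 0.0, 0.0, 1.0]]
0.9
```

Run:
```python
from look import *
a=cv2.imread("pics/top0.png");b=cv2.imread("pics/side0.png")
cv2.imwrite("pics/both.png",cv2.resize(np.vstack([a,b]),(0,0),fx=.75,fy=.75))
K=eyes.get_calibration("side");T=np.linalg.inv(K["T"])
for P in ([.5565,.4287,.1],[.5635,.3355,.1],[.4595,.3705,.1],[.4876,-.1077,.05]):
    p=T[:3,:3]@P+T[:3,3]; p=K["K"]@[p[0],-p[1],-p[2]]; print(P,p[:2]/p[2])
```

```text
[0.5565, 0.4287, 0.1] [251.842  264.6367]
[0.5635, 0.3355, 0.1] [270.1839 246.5109]
[0.4595, 0.3705, 0.1] [289.6883 266.6393]
[0.4876, -0.1077, 0.05] [365.314  198.0527]
```

View pics/both.png

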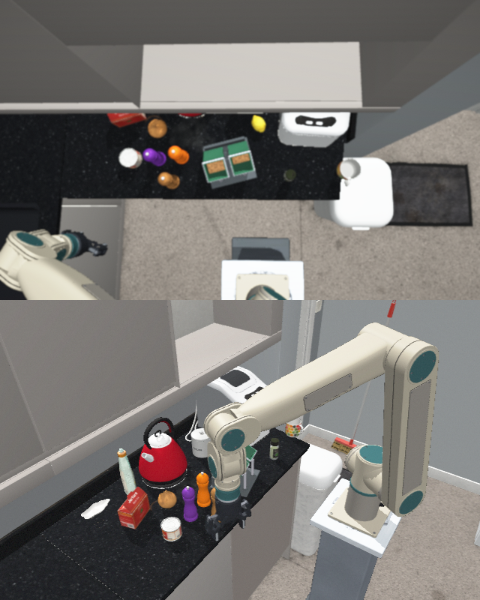

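Three mill-class things in the top picture (full-resolution pixels): purple (207,209), orange (237,207), wooden brown (225,240). Only the last fits "wooden", at about (0.459, 0.371). I'll confirm it in a crop, with the tins' projected mouths drawn in.

```bash
cat >> look.py <<'E'
def proj(cam,P):
    c=eyes.get_calibration(cam);T=np.linalg.inv(c["T"]);p=T[:3,:3]@np.asarray(P)+T[:3,3];p=c["K"]@[p[0],-p[1],-p[2]];return p[:2]/p[2]
L=np.array([.4901,.1738,.142]);R=np.array([.5204,.0778,.142])
d=(L-R);d[2]=0;Y=d/np.linalg.norm(d)
H=np.array([Y[1],-Y[0],0.])   # horizontal, away from robot
s,c_=.5,np.sqrt(.75)
Z=-s*H+c_*np.array([0,0,1.]);X=np.cross(Y,Z)
O=np.array([.5044,.125,.142])
W=np.c_[X,Y,Z]
E
python3 - <<'E'
from look import *
print(W,np.linalg.norm(L-R),np.degrees(np.arctan2(H[1],H[0])))
im=cv2.imread("pics/top0.png");S=5
o=np.array([190,160]);cr=cv2.resize(im[160:270,190:350],(0,0),fx=S,fy=S,interpolation=cv2.INTER_CUBIC)
for y in (.05,-.05):
    q=[(proj("top",O+W@[a*.035,y+b*.035,0])+.5-o)*S for a,b in((1,1),(1,-1),(-1,-1),(-1,1))]
    cv2.polylines(cr,[np.int32(q)],True,(255,0,255),1)
for P in ([.4595,.3705,.141],[.4595,.3705,.17]):
    cv2.circle(cr,tuple(int(v) for v in (proj("top",P)+.5-o)*S),6,(255,255,0),1)
cv2.imwrite("pics/crop1.png",cr)
E
```

```text
[[ 0.8259 -0.301  -0.4768]
 [ 0.2607  0.9536 -0.1505]
 [ 0.5     0.      0.866 ]] 0.10066821742734894 17.516998858454265
```

View pics/crop1.png

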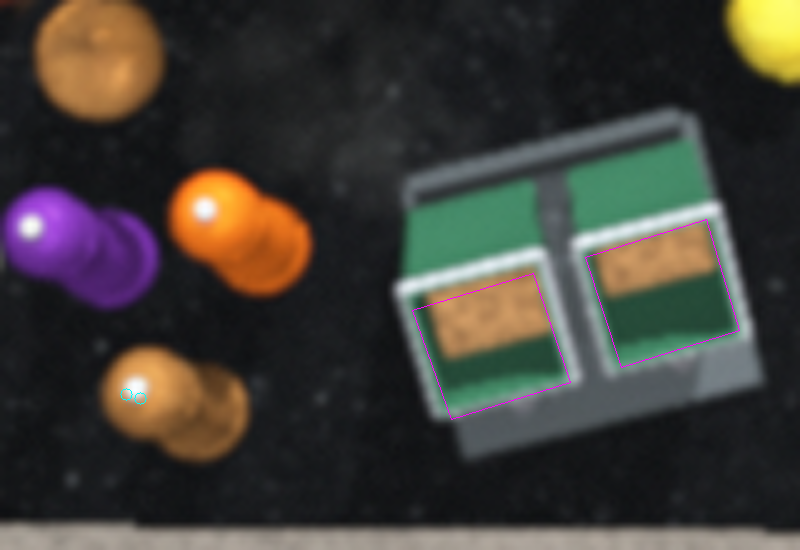

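The crop confirms the wooden mill at crop (150,400), which is plain brown and distinct from the orange and purple ones. The drawn mouths are a few degrees and mm off the white rims, so I'll fit the caddy pose to the rims. Next come the tin depths and the reachability check.

```bash
cat >> look.py <<'E'
def frame(yaw):
    H=np.array([np.cos(yaw),np.sin(yaw),0]);Y=np.array([-H[1],H[0],0]);Z=-.5*H+c_*np.array([0,0,1.]);return np.c_[np.cross(Y,Z),Y,Z]
def tool(Wm,k):   # tool z=-Z of wells, tool y = Y rotated by k*90deg
    z=-Wm[:,2];y=[Wm[:,1],Wm[:,0],-Wm[:,1],-Wm[:,0]][k];return np.c_[np.cross(y,z),y,z]
def fitrim(cam,im,p0):
    from scipy.optimize import minimize
    hsv=cv2.cvtColor(im,cv2.COLOR_BGR2HSV).astype(np.float32);g=cv2.GaussianBlur(hsv[...,2]*(1-hsv[...,1]/255),(0,0),1.0)
    t=np.linspace(-.037,.037,25);e=np.full(25,.037)
    sq=np.r_[np.c_[t,e],np.c_[t,-e],np.c_[e,t],np.c_[-e,t]]
    pts=np.r_[sq+[0,.05],sq-[0,.05]];pts=np.c_[pts,np.zeros(len(pts))]
    c=eyes.get_calibration(cam);Ti=np.linalg.inv(c["T"])
    def f(p):
        P=pts@frame(p[2]).T+[p[0],p[1],.142];q=P@Ti[:3,:3].T+Ti[:3,3];q=q*[1,-1,-1]@c["K"].T
        q=(q[:,:2]/q[:,2:]).astype(np.float32);return -cv2.remap(g,q[None],None,cv2.INTER_LINEAR).mean()
    return min((minimize(f,np.array(p0)+[a,b,y],method="Nelder-Mead",options=dict(initial_simplex=np.array(p0)+[a,b,y]+np.array([[0,0,0],[.004,0,0],[0,.004,0],[0,0,.04]]))) for a in(-.005,0,.005) for b in(-.005,0,.005) for y in(-.04,0,.04)),key=lambda r:r.fun)
E
python3 - <<'E'
from look import *
im=cv2.imread("pics/top0.png")
r=fitrim("top",im,[.5044,.125,.30]);print(r.x,r.fun,np.degrees(r.x[2]))
Wm=frame(r.x[2]);O=np.array([r.x[0],r.x[1],.142])
o=np.array([190,160])
for n,y in(("L",.05),("R",-.05)):
    for d in(.056,.062,.068,.094,.1,.106):
        print(n,d,*[((proj("top",O+Wm@[-.035,y+b*.035,-d])+.5-o)*5).round() for b in(1,-1)])
for n,y in(("L",.05),("R",-.05)):
  for k in range(4):
    Rt=tool(Wm,k)
    print(n,k,[ (lambda q: None if q is None else np.round(q,2).tolist())(bot.solve_ik(O+Wm@[0,y,h],Rt)) for h in(.04,.25)])
for a in np.radians([0,45,90,135,180,-45,-90,-135]):
    Rd=np.c_[[np.cos(a),np.sin(a),0],[np.sin(a),-np.cos(a),0],[0,0,-1.]]
    print(a,[ (lambda q: None if q is None else np.round(q,2).tolist())(bot.solve_ik(p,Rd)) for p in([.4595,.3705,.147],[.4876,-.1077,.1])])
E
```

```text
[0.5103 0.1262 0.2522] -125.38658905029297 14.448102741679868
L 0.056 [445. 362.] [561. 333.]
L 0.062 [445. 358.] [560. 328.]
L 0.068 [445. 353.] [560. 324.]
L 0.094 [445. 336.] [558. 307.]
L 0.1 [445. 332.] [558. 304.]
L 0.106 [445. 328.] [557. 300.]
R 0.056 [610. 320.] [726. 291.]
R 0.062 [610. 316.] [725. 287.]
R 0.068 [609. 312.] [724. 283.]
R 0.094 [607. 295.] [719. 267.]
R 0.1 [606. 291.] [718. 263.]
R 0.106 [605. 288.] [717. 259.]
L 0 [[0.2, -0.16, -0.79, 0.42, 0.03, -0.05], [0.18, -0.53, -0.61, 0.97, 0.04, -0.06]]
L 1 [[0.2, -0.16, -0.79, 0.42, 0.03, 1.52], [0.18, -0.53, -0.61, 0.97, 0.04, 1.51]]
L 2 [[0.2, -0.16, -0.79, 0.42, 0.03, 3.1], [0.18, -0.53, -0.61, 0.97, 0.04, 3.08]]
L 3 [[0.2, -0.16, -0.79, 0.42, 0.03, -1.62], [0.18, -0.53, -0.61, 0.97, 0.04, -1.63]]
R 0 [[-0.07, -0.15, -0.78, 0.45, 0.16, -0.28], [-0.19, -0.52, -0.6, 1.01, 0.22, -0.39]]
R 1 [[-0.07, -0.15, -0.78, 0.45, 0.16, 1.29], [-0.19, -0.52, -0.6, 1.01, 0.22, 1.18]]
R 2 [[-0.07, -0.15, -0.78, 0.45, 0.16, 2.86], [-0.19, -0.52, -0.6, 1.01, 0.22, 2.75]]
R 3 [[-0.07, -0.15, -0.78, 0.45, 0.16, -1.85], [-0.19, -0.52, -0.6, 1.01, 0.22, -1.96]]
0.0 [[0.57, 0.29, -0.25, 1.03, 0.0, -2.57], [-0.35, 0.2, -0.49, 0.89, 0.0, 2.79]]
0.7853981633974483 [[0.57, 0.29, -0.25, 1.03, 0.0, 2.93], [-0.35, 0.2, -0.49, 0.89, 0.0, 2.01]]
1.5707963267948966 [[0.57, 0.29, -0.25, 1.03, 0.0, 2.14], [-0.35, 0.2, -0.49, 0.89, 0.0, 1.22]]
2.356194490192345 [[0.57, 0.29, -0.25, 1.03, 0.0, 1.35], [-0.35, 0.2, -0.49, 0.89, 0.0, 0.44]]
3.141592653589793 [[0.57, 0.29, -0.25, 1.03, 0.0, 0.57], [-0.35, 0.2, -0.49, 0.89, 0.0, -0.35]]
-0.7853981633974483 [[0.57, 0.29, -0.25, 1.03, 0.0, -1.79], [-0.35, 0.2, -0.49, 0.89, 0.0, -2.7]]
-1.5707963267948966 [[0.57, 0.29, -0.25, 1.03, 0.0, -1.0], [-0.35, 0.2, -0.49, 0.89, 0.0, -1.92]]
-2.356194490192345 [[0.57, 0.29, -0.25, 1.03, 0.0, -0.22], [-0.35, 0.2, -0.49, 0.89, 0.0, -1.13]]
```

Depths from the cork edge: the left floor is at about 62 mm (shallow) and the right at about 94 mm (deep). So the mill goes right and the jar left. Next I'll move over the mill and look with the wrist camera.

```bash
cat >> look.py <<'E'
RD=np.c_[[-1.,0,0],[0,1.,0],[0,0,-1.]]
E
python3 - <<'E'
from look import *
bot.goto([.455,.37,.30],RD)
im=eyes.camera("wrist");cv2.imwrite("pics/w1.png",im)
c=eyes.get_calibration("wrist");print(c["T"])
for l in("mill","mouth_left","mouth_right","wells"):
    print(l,[(np.round(d["at"],4),round(d["score"],2)) for d in finder.mark_of("wrist",l)])
for P in([.4595,.3705,.141],[.4595,.3705,.17],[.455,.37,.294]): print(proj("wrist",P))
t=eyes.camera("top");cv2.imwrite("pics/top1.png",t)
print(bot.get_obs()["time"])
E
```

```text
[[-0.001  -0.9597 -0.2809  0.3827]
 [ 1.     -0.001  -0.0001  0.3696]
 [-0.0002 -0.2809  0.9597  0.4173]
 [ 0.      0.      0.      1.    ]]
mill [(array([ 0.4582,  0.3661, -0.0026]), 0.87), (array([ 0.5559,  0.4303, -0.0015]), 0.81), (array([ 0.5636,  0.3352, -0.0005]), 0.66)]
mouth_left [(array([0.4939, 0.176 , 0.1477]), 0.83)]
mouth_right [(array([0.5196, 0.0802, 0.1429]), 0.67)]
wells [(array([0.5057, 0.1262, 0.1439]), 0.9)]
[319.2829 198.3396]
[319.3614 207.0091]
[319.0366 274.7172]
2.3417
```

View pics/w1.png

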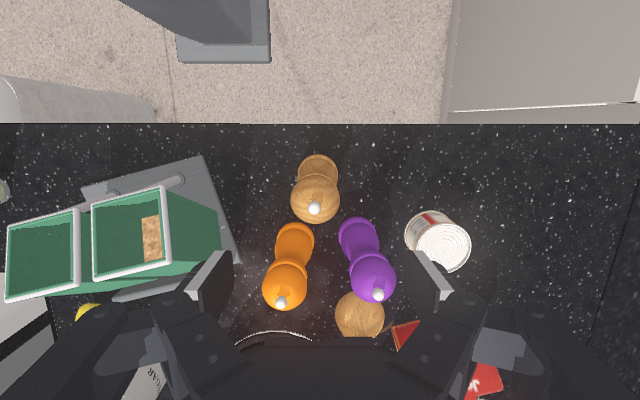

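The wrist picture shows the wooden mill's knob at (314,208) and its head centre at about (315,199), some 4 px left of my estimate, so y ≈ 0.367. Cork shows only in the left tin, at (152,238), so the left is the shallower.

Run:
```python
from look import *
r=fitrim("wrist",cv2.imread("pics/w1.png"),[.508,.126,.26]);print("wrist",r.x,r.fun)
r=fitrim("top",cv2.imread("pics/top1.png"),[.508,.126,.26]);print("top",r.x,r.fun)
p=np.array([.459,.3673,.147])
bot.move_l(p+[0,0,.153],RD)
bot.move_l(p,speed=.12,force_limit=8)
bot.command_gripper(0.0,40)
o=bot.get_obs();print(o["gripper_width"],o["gripper_force"],o["tcp_pos"],o["ft_force"])
bot.move_l(p+[0,0,.225],speed=.2)
bot.sleep(.2)
o=bot.get_obs();print(o["gripper_width"],o["gripper_force"],o["tcp_pos"],o["ft_force"],o["torque"],o["time"])
cv2.imwrite("pics/w2.png",eyes.camera("wrist"))
```

```text
wrist [0.5107 0.1282 0.2528] -152.53395080566406
top [0.5105 0.1262 0.2522] -112.79998779296875
0.5434146060713536 41.029883350711316 [0.4596 0.3677 0.148 ] [-0.1772 -1.1895  3.6907]
0.5423822852870588 41.36768251773901 [0.4586 0.367  0.3707] [-0.1608 -0.2683 -2.3772] [-0.009   0.0142  0.0375] 5.95
```

View pics/w2.png

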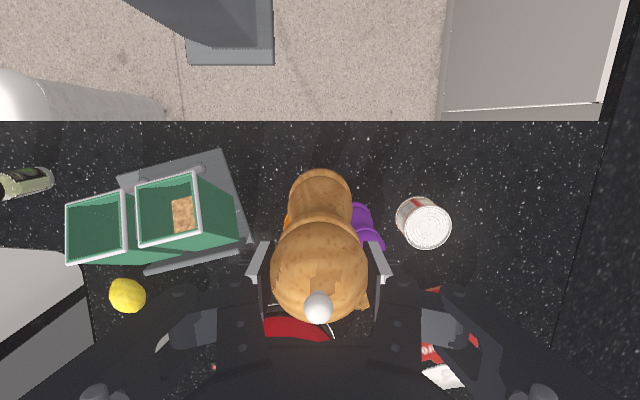

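The mill hangs straight in the grip. The two caddy fits agree to 2 mm: origin (0.5106, 0.127), yaw 0.2525. Next I'll bring it over the right tin and lower it.

```bash
cat >> look.py <<'E'
W=frame(.2525);O=np.array([.5106,.127,.142]);RT=tool(W,0)
def at(x,y,h): return O+W@[x,y,h]
def st(tag):
    o=bot.get_obs();print(tag,"wells",W.T@(o["tcp_pos"]-O),"F",W.T@o["ft_force"],"t",round(o["time"],2),"g",round(o["gripper_width"],3),round(o["gripper_force"],1));return o
E
python3 - <<'E'
from look import *
bot.goto(at(-.002,-.05,.24),RT); st("pre")
bot.move_l(at(-.002,-.05,.15),speed=.1); bot.sleep(.2); st("mouth")
print(bot.move_l(at(-.002,-.05,.075),speed=.04,force_limit=3)); st("in")
cv2.imwrite("pics/w3.png",np.vstack([eyes.camera("wrist")[:,100:540],eyes.camera("side")[100:300,100:540]]))
E
```

```text
pre wells [-0.001  -0.05    0.2404] F [-1.5077  0.3279 -1.5351] t 7.22 g 0.544 41.4
mouth wells [-0.0014 -0.0502  0.1506] F [-1.1961  0.4963 -1.0397] t 8.47 g 0.542 41.4
False
in wells [-0.0018 -0.05    0.0752] F [-1.0656 -0.1163 -1.9146] t 10.5 g 0.542 41.4
```

View pics/w3.png

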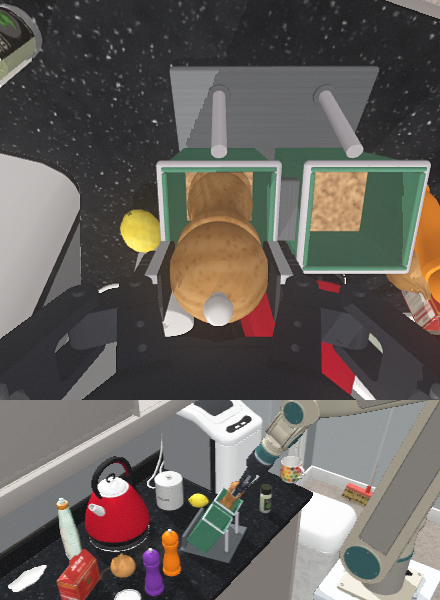

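The mill is centred in the right tin and 72 mm deep without contact, so the right tin is the deeper one. Now I'll lower it slowly to touchdown.

Run:
```python
from look import *
print(bot.move_l(at(-.002,-.05,.034),speed=.012,force_limit=2)); bot.sleep(.2); st("down")
```

```text
True
down wells [-0.0047 -0.0498  0.0506] F [-0.4962 -0.83    2.7354] t 12.74 g 0.547 41.6
```

Run:
```python
from look import *
bot.command_gripper(.7,20); bot.sleep(.3); st("open")
bot.command_gripper(.9); bot.sleep(.2);o=st("open2")
x,y,h=W.T@(o["tcp_pos"]-O)
print(bot.move_l(at(x,y,.16),speed=.08,force_limit=8)); st("up")
bot.move_l(at(x-.02,y,.22),speed=.2)
w=eyes.camera("wrist")
q=bot.get_obs()["q"]
bot.goto([.43,-.107,.26],RD); st("jar")
w2=eyes.camera("wrist")
for c in("wrist","top","side"):
    if c!="wrist": eyes.camera(c)
    print(c,[(np.round(d["at"],4),round(d["score"],2)) for d in finder.mark_of(c,"jar")])
print(proj("wrist",[.4876,-.1077,.105]),proj("wrist",[.4876,-.1077,0]))
cv2.imwrite("pics/w4.png",cv2.resize(np.vstack([w,w2]),(0,0),fx=.75,fy=.75))
```

```text
open wells [-0.005  -0.0494  0.0504] F [-0.0617 -0.455   0.117 ] t 13.32 g 0.698 0.1
open2 wells [-0.005  -0.0494  0.0504] F [-0.1543 -0.1171  0.7852] t 13.84 g 0.898 0.0
False
up wells [-0.0055 -0.0493  0.1595] F [0.2533 0.2679 0.0029] t 15.36 g 0.903 0.0
jar wells [-0.0602 -0.2059  0.1691] F [-0.5156  0.5026  0.1755] t 16.58 g 0.9 0.0
wrist [(array([ 0.4865, -0.1053,  0.0028]), 0.97), (array([0.4934, 0.1716, 0.144 ]), 0.69)]
top [(array([ 0.4863, -0.1037,  0.0007]), 0.56)]
side [(array([ 0.491 , -0.1072,  0.0013]), 0.64)]
[318.0116 248.0109] [318.1816 214.975 ]
```

View pics/w4.png

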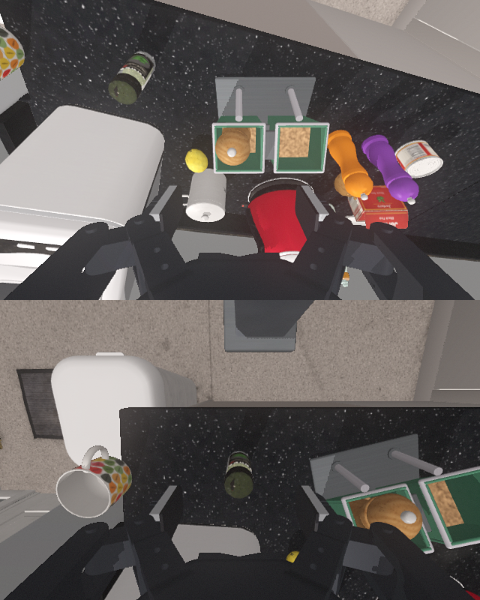

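The mill stands in the right tin, at (235,148) in the upper picture. The jar's cap is at full-resolution wrist pixel (317,251), which matches (0.488, -0.107). I'll grasp it now.

Run:
```python
from look import *
p=np.array([.4882,-.1068,.101])
bot.move_l(p+[0,0,.1],speed=.2)
print(bot.move_l(p,speed=.1,force_limit=8))
bot.command_gripper(0.0,35)
st("grip");print(bot.get_obs()["tcp_pos"])
bot.move_l(p+[0,0,.22],speed=.2); bot.sleep(.2)
st("lift")
bot.goto(at(-.009,.05,.22),RT); bot.sleep(.2);st("pre")
cv2.imwrite("pics/w5.png",eyes.camera("wrist"))
```

```text
False
grip wells [-0.089  -0.221   0.0049] F [ 1.6721 -0.0831  3.4605] t 19.02 g 0.463 35.6
[ 0.4888 -0.1069  0.1017]
lift wells [ 0.0191 -0.2204  0.1943] F [-1.0321 -1.1373 -1.2087] t 20.48 g 0.463 35.4
pre wells [-0.0079  0.0491  0.2198] F [-1.058   0.8951 -0.9481] t 21.73 g 0.462 35.4
```

View pics/w5.png

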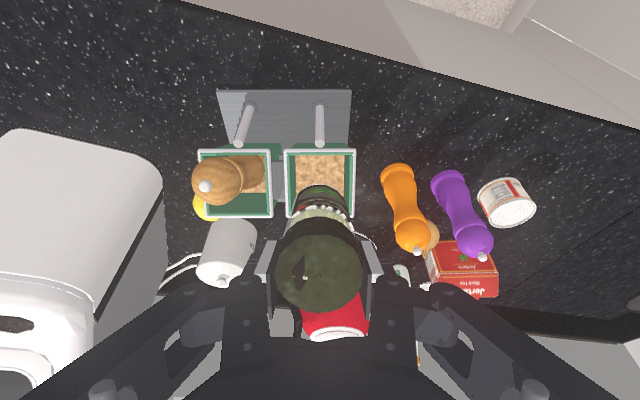

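The jar is held straight over the left tin, and the mill leans away from it. Now I'll lower the jar.

Run:
```python
from look import *
bot.move_l(at(-.009,.05,.12),speed=.12); bot.sleep(.2);st("mouth")
hit=bot.move_l(at(-.009,.05,.056),speed=.03,force_limit=3);print(hit);st("in")
if not hit:
    print(bot.move_l(at(-.009,.05,.024),speed=.012,force_limit=2)); bot.sleep(.2); st("down")
cv2.imwrite("pics/w6.png",eyes.camera("wrist"))
```

```text
mouth wells [-0.0082  0.05    0.1207] F [-0.5426 -0.0343 -1.5049] t 22.97 g 0.462 35.4
False
in wells [-0.0089  0.05    0.0561] F [-0.1155  0.173  -0.9057] t 25.25 g 0.46 35.4
True
down wells [-0.01    0.05    0.0352] F [1.0607 0.0231 2.4406] t 27.08 g 0.461 35.7
```

View pics/w6.png

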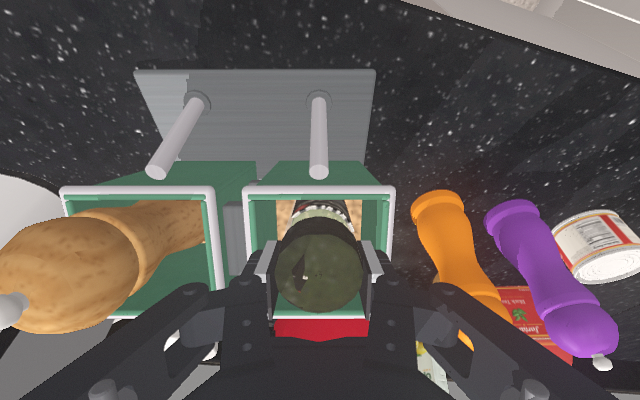

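Touchdown is at 66 mm with a few newtons, and the mill is well clear. Releasing.

Run:
```python
from look import *
bot.command_gripper(.6,20); bot.sleep(.4)
bot.command_gripper(.8); bot.sleep(.2);o=st("open")
x,y,h=W.T@(o["tcp_pos"]-O)
print(bot.move_l(at(x,y,.15),speed=.08,force_limit=8)); st("up")
bot.move_l(at(x-.02,y,.23),speed=.2); bot.sleep(.5); st("end")
w=eyes.camera("wrist");t=cv2.resize(eyes.camera("top")[160:270,190:350],(640,440),interpolation=cv2.INTER_CUBIC)
cv2.imwrite("pics/w7.png",cv2.resize(np.vstack([w[:280],t[:440]]),(0,0),fx=.8,fy=.8))
```

```text
open wells [-0.0114  0.0501  0.0348] F [0.5279 0.1039 0.3899] t 28.32 g 0.804 0.0
False
up wells [-0.012   0.0501  0.1495] F [ 0.2549 -0.1066  0.1887] t 29.91 g 0.798 0.0
end wells [-0.0316  0.0501  0.2296] F [ 0.6428 -0.386  -0.5708] t 30.97 g 0.794 0.0
```

View pics/w7.png

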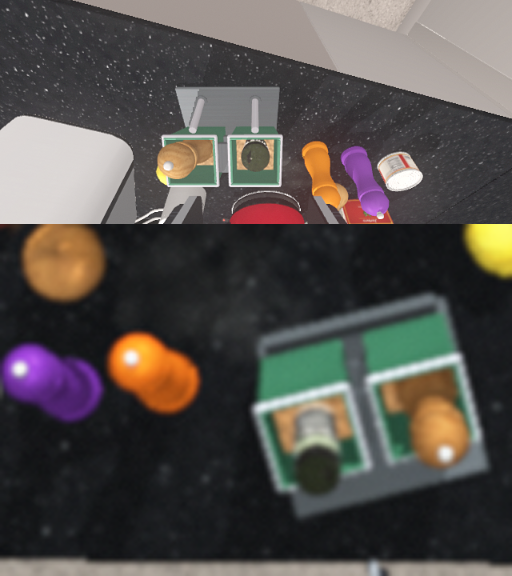

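The mill stands in the right (deep) tin and the jar in the left one. The bystanders are in place and the gripper is clear, so I'm handing in.

```bash
python3 -c "
from look import *
print(bot.finish_job())"
```

```text
the job is handed in; nothing more can be done
None
```

The wooden mill is in the deeper right tin (touched down at about 95 mm) and the jar is in the shallower left tin (about 65 mm), both foot down and released only after touchdown; I handed the job in at about 31 s.

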